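Wind home the deep-set retaining nut of a pump head with a cranked socket key

ROBOT

A 6-joint arm with a two-finger parallel gripper is mounted at the origin on a cart in front of the work surface, level with it; the furniture and walls round the work are solid. World frame = base frame: x ahead of the robot, y to its left, z up, the work surface at z = 0. Lengths are in m, angles in rad, forces in N, time in s.
With the tool pointing down it reaches from about 0.2 to 0.875 m from the base axis. Payload 3.4 kg.
Tool frame: the origin (TCP) lies at the very end of the fingers, on their centre line; the grasp point (between the pads) lies 19 mm behind it; z points along the fingers, y is the direction in which the jaws open and shut (so a half turn about z gives the same grasp; the last joint's range is limited). The gripper opens to 94 mm and grips with 3 to 60 N. Pads are 16 mm wide; open, the fingers measure 119 mm over their backs; the gripper's body (75 mm by 177 mm) begins 78 mm behind the grasp point.
Start: joints at [1, 0.276, 1.505, -0, 1.361, -0.121], TCP at [0.25, 0.518, 0.205] pointing down, gripper open.
Joint ranges: [-2.89, 2.89], [-0.75, 2.08], [0.22, 2.7], [-1.18, 4.32], [0.11, 2.71], [-2.7, 2.7]. Speed limits (rad/s): [2.57, 2.57, 3.14, 3.14, 3.14, 3.14].

INTERFACE

Orientations are given as [roll, pitch, yaw] about the fixed x, y, z axes, in that order (R = Rz(yaw) Ry(pitch) Rx(roll)).
In Python, from station import observe, eyes, manip gives the robot as it stands.
- The arm moves only by the tool step_arm, never from a script. Its argument "commands" is text: rows parted by semicolons, each of 7 numbers parted by spaces: the opening in per cent of the stroke, from 0 (shut) to 100 (fully open), then the shift along the tool's x, y, z in mm, then the turn, a rotation vector about the tool's x, y, z in rad. In form: fingers tx ty tz wx wy wz; .... A call has 1 to 8 rows; each row is the pose to reach, as a shift and turn from the pose commanded when the call began, along the tool's axes at that moment; what a row does not reach only later rows make up. A row lasts 1/12 s, in which the tool goes at most 41.7 mm and 7.16 degrees, less where a joint would pass 70% of its speed; a pose out of reach is approached as far as the arm can. A call with a gripper value outside its range is refused whole. The fingers move at their own pace and stop on an object; "grip_force" is the grip in N (left out, the last holds). Time passes only in rows, so rows that repeat a pose let the fingers close. It gives the time, the measured TCP pose, the force and the opening at its end, in the units of the state.
- observe(): the state, without advancing time (a new reading comes with each control period).
- eyes.capture(name): name is "side" or "top" or "wrist"; returns the picture (480x640x3 uint8, red, green, blue); there is no depth.
- eyes.camera_model(name): a dict with "intrinsics" (3x3 intrinsics, pixels), "distortion" ([k1, k2, p1, p2, k3] as OpenCV has them; the pictures are not rectified), "cam_to_world" (4x4, takes a point from camera to world coordinates). Camera axes: x right, y down, z forward; pixel columns grow to the right and rows downward; lengths in m; the calibration is good to about 2 mm. A picture is of the moment at which its call begins: read the wrist's pose just before it. camera_model takes no time and is no camera call; for the wrist camera it gives the pose at the moment of the call.
- manip.hand_in(): hands the job in, once; it reports no verdict.
Trained networks look in the newest picture that a camera, given by its name, has taken for a name from the list of things; names that differ only in an ending like _2 or _b are one class to them, and where a whole thing is asked for, a point or a joint stands for the part that bears it (a point fixed in the world has none). Each returns a list of dicts, best first, with "confidence" (0 to 1); they miss things now and then, are a little off and sometimes report something else, mostly with a low value. They report only what shows in the picture. A call takes as long as a camera call. They do not tell look-alikes from the thing itself.
- eyes.trace(thing, camera): "region" (480x640 bool, what is visible of it) and "location" ([row, column] in pixels, amid what is visible of it).
- eyes.tip_of(thing, camera): "location" ([row, column] in pixels: a listed point, or the origin of a listed thing).
The state is a dict: "time": time; "q": joint angles; "joint_velocities": joint speeds; "joint_torque": joint torques, N m; "tool_pos": TCP position; "tool_rot": TCP orientation; "wrist_force": force on the tool from outside, world axes, zero at the start; "ft_torque": the same for the moment, N m; "opening": opening from 0.0 (shut) to 1.0 (fully open).
Only numpy, scipy, OpenCV 4.12 (cv2) and the standard library are available. Lean on these libraries where they do the work, as an engineer would, in place of code of your own. Each camera call takes 0.05 s, during which the arm holds its last target.

TASK

The retaining nut at the bottom of the pump head's deep bore is loose. Take the long socket key out of its stand, lower it (do not drop it) down the bore until it sits fully on the nut, and let go; then take it by the black crank knob and wind the nut clockwise, seen from above, until it is fully home against its stop. Leave the key standing on the nut, and leave the beaker and the flask where they are.

Things in the scene. Friction and masses are not known exactly. Their poses are not given: they have to be found in the camera images.
- pump_head: Fixed pump head: dark 100 x 100 x 12 mm flange under a round aluminium body 76 mm across with a brass port on either side, 100 mm tall in all. Origin: centre of the underside, on the axis of the bore; z up.
- bore_mouth (a point): Centre of the mouth of the vertical bore in the pump head, 100 mm above the desk. The bore is 37.4 mm across; its 45 degree lead-in is 49 mm across at the very top and 6 mm deep; its flat floor lies 15 mm above the desk.
- nut_top (a point): Centre of the top of the square brass nut on the bore's floor, 30.8 mm above the desk; 18 mm across flats, 15.5 mm high, top bevelled. Its axes turn with the nut: x is square to a flat (one every 90 degrees). The key must be in line within about 6 degrees to slip over it and rest on the bore's floor; else it rests about 13 to 15 mm higher, on the nut's top, until turned into line.
- nut (a joint): How far the nut has been screwed home, rad: grows as the nut turns clockwise seen from above; starts between 0 and 1.0 and meets a solid stop at 3.60 (fully home). It is stiff (about 0.25 N m of friction, so about 4 N at the crank knob), stays where it is left, and does not move up or down as it turns. The key has some 14 degrees of play on it.
- tool_stand: Fixed stand for the key: black 76 x 76 x 8 mm base with a blue upright cup 60 mm tall, 39 mm across inside, floor 8 mm above the desk. Origin: centre of the underside, on the cup's axis; z up.
- socket_key: Loose socket key, 168 mm long, 0.26 to 0.42 kg, upright in the stand's cup at the start (may lean 2 degrees). Origin: centre of its open lower end; z up the key. Square socket 45 mm long, 28 mm across outside, 36.6 mm over its rounded corners; opening 20 mm across flats, 20 mm deep, a flat square to the key's x axis and every 90 degrees; then a 16 mm shank with a 34.4 mm collar at 60 to 76 mm.
- key_head (a point): Middle of the round red head on the key's axis, 148 mm above the key's lower end; head 22 mm across, 40 mm tall.
- beaker: Loose empty glass beaker, 72 mm across, 90 mm tall, standing at the left. Bystander. Origin: centre of the underside.
- flask: Loose conical glass flask, 78 mm across, 135 mm tall, standing at the left. Bystander. Origin: centre of the underside.
- key_arm (a point): End of the dark crank arm, on its top face under the knob's centre: 68 mm from the key's axis along the key's +x, 128 mm above the key's lower end. The arm is flat, 10 mm thick and 16 mm wide, and ends 75 mm from the axis.
- crank_knob: Black crank knob: upright cylinder 20 mm across, 40 mm tall, standing on the arm's end. Origin: its middle, 68 mm from the key's axis along the key's +x and 150 mm above the key's lower end; z up. It spins freely on its pin, so a gripper holding it can travel round the circle without turning.
Things that resemble listed ones, but are neither listed nor needed, are in the scene too. There is more than one size of the socket_key; the job needs the smaller.

How it is judged:
On the way, in this order (a step that is already met when the one before it is completed fails the run):
1. the key stands fully on the nut (lower end within 4 mm of the bore's floor, within 5 mm of its axis) and has been let go (z of socket_key in the frame of pump_head below 0.019 m and horizontal distance between socket_key and pump_head below 0.005 m and contact force between the fingers and socket_key below 0.1 N), for 0.2 s.
2. the key, still on the nut, is then taken by its crank knob (contact force between the fingers and crank_knob above 1 N and z of socket_key in the frame of pump_head below 0.02 m), for 0.1 s.
3. the nut is wound fully home (within 0.1 rad of its stop) (value of joint nut above 3.5 rad), for 0.1 s.
At the end, for the whole second after the job is handed in: The nut is within 0.1 rad of its stop; the key stands at rest on the nut, its lower end within 5 mm of the bore's floor and 5 mm of its axis, within 0.1 rad of upright, touched by nothing of the robot (value of joint nut above 3.5 rad and z of socket_key in the frame of pump_head below 0.02 m and horizontal distance between socket_key and pump_head below 0.005 m and angle between socket_key's own z axis and vertical below 0.1 rad and linear speed of socket_key below 0.02 m/s and contact force between the fingers and socket_key below 0.1 N).
It fails at once if the key is dropped down the bore (faster than 0.7 m/s inside it) (horizontal distance between socket_key and pump_head below 0.01 m and z of socket_key in the frame of pump_head below 0.09 m and linear speed of socket_key above 0.7 m/s).
It fails at once if the beaker is moved by more than 20 mm (distance of beaker from where it was at the start of the episode above 0.02 m).
It fails at once if the flask is moved by more than 20 mm (distance of flask from where it was at the start of the episode above 0.02 m).
It also fails if it takes over 56 s, if anything falls off the work surface, if the arm or the gripper's body presses on something with over 40 N, if the wrist force passes 120 N, or if a joint passes its speed limit or range.

## Working session

There is one attempt and no reset: what is moved stays moved. The work goes in short steps, Python scripts to look and compute and a tool call to move; the robot and the scene stay as the last step left them, time stands still between calls to the robot, and variables do not carry over. Pictures are saved under pics/ and viewed, and the job is handed in when it is done.

Besides the shell and the picture viewer there is one more tool, called after "Request:" as name(argument=value, ...) on one line, values as JSON. step_arm: Moves the arm, as the interface text tells. Its arguments: {"type":"object","properties":{"commands":{"type":"string"},"grip_force":{"type":"number"}},"required":["commands"]}

```bash
mkdir -p pics; ls; python3 - <<'E'
from station import observe, eyes, manip
import cv2
s=observe(); print(s)
for n in ["side","top","wrist"]:
    im=eyes.capture(n); cv2.imwrite(f"pics/a_{n}.png",im[:,:,::-1])
    m=eyes.camera_model(n); print(n,m)
    for t in ["socket_key","crank_knob","key_head","key_arm","pump_head","bore_mouth","nut_top","tool_stand","beaker","flask"]:
        try:
            print(t,[(round(d["confidence"],2),[round(float(x)) for x in d["location"]]) for d in eyes.tip_of(t,n)])
        except Exception as e: print(t,e)
print(observe()["time"])
E
```

```text
pics
{'time': 0.0, 'q': array([ 1.00000313e+00,  2.76586788e-01,  1.50611320e+00,  6.08323850e-07,
        1.36070176e+00, -1.20960100e-01]), 'joint_velocities': array([-1.40676331e-05, -9.05679872e-04, -1.86615728e-03, -4.50301271e-04,
       -4.28449484e-04,  1.38509367e-03]), 'joint_torque': array([ 1.72298947e-03, -4.04584229e+01, -2.37225366e+01,  7.00054807e-02,
        3.47251561e-02, -1.50360756e-04]), 'tool_pos': array([0.24969449, 0.51732648, 0.20461738]), 'tool_rot': array([-3.13979685e+00, -2.18885342e-04,  2.69175923e+00]), 'wrist_force': array([ 0.60224209, -0.49939267,  0.32673445]), 'ft_torque': array([-0.02301576, -0.00075725, -0.0037702 ]), 'opening': 1.0023410008803117}
side {'intrinsics': array([[533.98745683,   0.        , 320.88069913],
       [  0.        , 533.98745683, 239.70409647],
       [  0.        ,   0.        ,   1.        ]]), 'distortion': array([-0.15173116,  0.        ,  0.        ,  0.        ,  0.        ]), 'cam_to_world': array([[ 0.58500204,  0.68637268, -0.43204763,  1.07959518],
       [ 0.81087061, -0.48436528,  0.32844958, -0.32133285],
 
[... 1455 characters left out ...]
769],
       [  0.        , 335.94567807, 237.58912412],
       [  0.        ,   0.        ,   1.        ]]), 'distortion': array([-0.06305628,  0.        ,  0.        ,  0.        ,  0.        ]), 'cam_to_world': array([[ 4.33923979e-01,  8.70908539e-01,  2.30712586e-01,
         1.82447658e-01],
       [ 9.00949210e-01, -4.19253984e-01, -1.11877692e-01,
         5.50122076e-01],
       [-7.08066737e-04,  2.56406736e-01, -9.66568717e-01,
         3.84042445e-01],
       [ 0.00000000e+00,  0.00000000e+00,  0.00000000e+00,
         1.00000000e+00]])}
socket_key []
crank_knob []
key_head []
key_arm []
pump_head []
bore_mouth []
nut_top []
tool_stand []
beaker [(0.59, [395, 294])]
flask []
1.65
```

View pics/a_side.png

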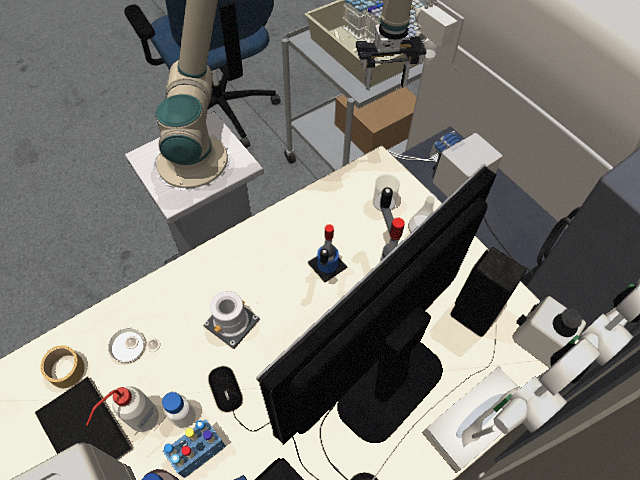

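View pics/a_top.png

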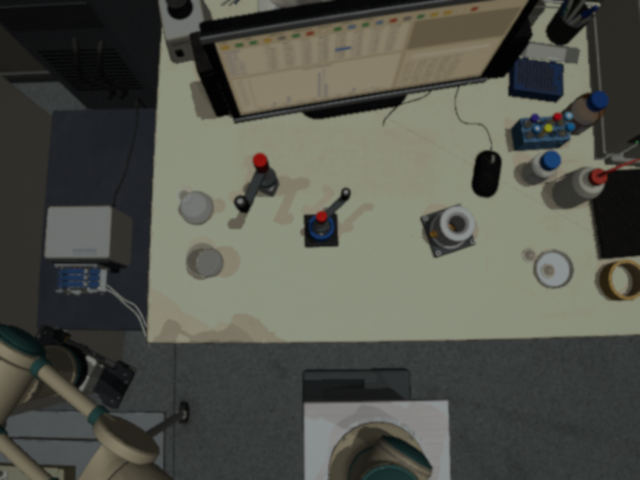

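```bash
python3 - <<'E'
import cv2
a=cv2.imread("pics/a_top.png"); cv2.imwrite("pics/a_topz.png",cv2.resize(a[130:310,220:520],(800,480),interpolation=cv2.INTER_CUBIC))
a=cv2.imread("pics/a_side.png"); cv2.imwrite("pics/a_sidez.png",cv2.resize(a[160:385,170:470],(800,600),interpolation=cv2.INTER_CUBIC))
E
```

```text
(no output)
```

View pics/a_topz.png

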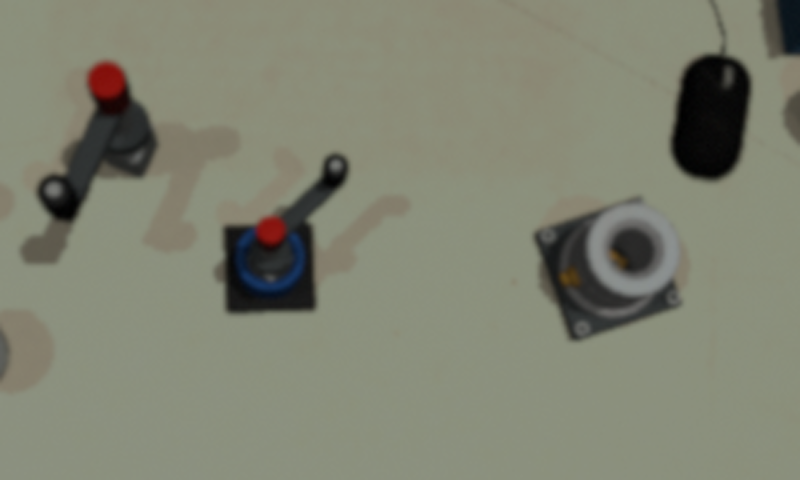

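View pics/a_sidez.png

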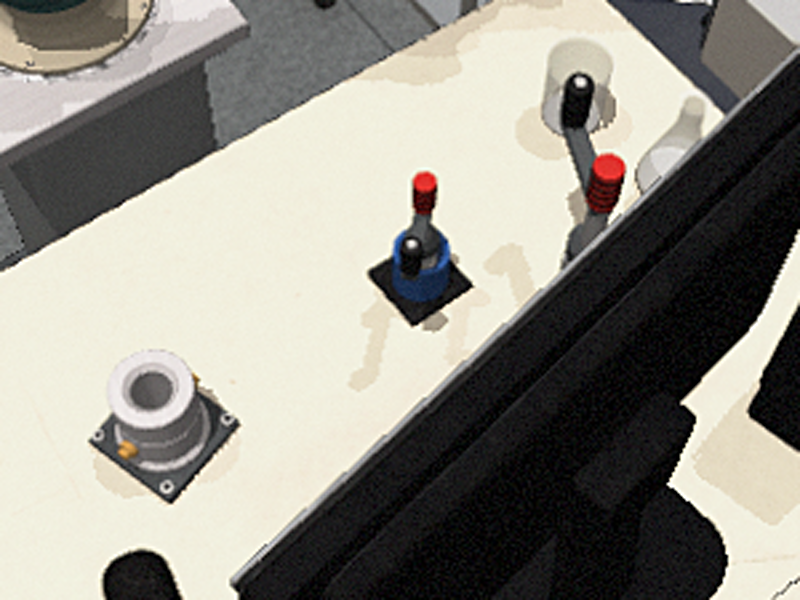

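```bash
cat > h.py <<'E'
import numpy as np, cv2
from station import observe, eyes, manip
from scipy.spatial.transform import Rotation as R
def ray(m,u,v):
    p=cv2.undistortPoints(np.array([[[u,v]]],float),m["intrinsics"],m["distortion"])[0,0]
    T=m["cam_to_world"]; return T[:3,3], T[:3,:3]@np.array([p[0],p[1],1.])
def at_z(m,u,v,z):
    o,d=ray(m,u,v); return o+d*(z-o[2])/d[2]
def proj(m,P):
    P=np.atleast_2d(np.asarray(P,float)); T=np.linalg.inv(m["cam_to_world"]); Rv,_=cv2.Rodrigues(T[:3,:3])
    return cv2.projectPoints(P,Rv,T[:3,3],m["intrinsics"],m["distortion"])[0][:,0]
def two(a,b):
    (o1,d1),(o2,d2)=a,b
    A=np.stack([d1,-d2],1); s=np.linalg.lstsq(A,o2-o1,rcond=None)[0]
    p,q=o1+d1*s[0],o2+d2*s[1]; return (p+q)/2,np.linalg.norm(p-q)
E
python3 - <<'E'
from h import *
t=eyes.camera_model("top"); s=eyes.camera_model("side")
f=lambda u,v:(u/2.6667+220-.3,v/2.6667+130-.3); g=lambda u,v:(u/2.6667+170-.3,v/2.6667+160-.3)
print("head top",at_z(t,*f(271,230),.176),at_z(s,*g(426,181),.176),two(ray(t,*f(271,230)),ray(s,*g(426,181))))
print("knob top",at_z(t,*f(336,160),.178),at_z(s,*g(411,243),.178))
print("mouth",at_z(t,*f(632,250),.1),at_z(s,*g(152,388),.1))
print("stand base",at_z(t,*f(270,267),.008),at_z(s,*g(420,278),.008))
print("cup top",at_z(t,*f(270,258),.060))
print("pump flange",np.mean([at_z(t,*f(*c),.012)[:2] for c in [(537,235),(641,200),(681,305),(573,339)]],0),[at_z(t,*f(*c),.012)[:2].round(3) for c in [(537,235),(641,200),(681,305),(573,339)]])
print("nut brass",at_z(t,*f(617,258),.03))
print("monitor bottom",at_z(t,375,108,.0), at_z(s,270,380,0.05),at_z(s,490,175,.1))
for c in [(235,120),(420,88)]: print(two(ray(t,235,121),ray(s,490,172)))
print("big head",at_z(t,*f(107,78),.22))
E
```

```text
head top [0.52707577 0.11814618 0.176     ] [0.53152858 0.11944837 0.176     ] (array([0.52871527, 0.11956465, 0.17217053]), np.float64(0.0033914534314185268))
knob top [0.5793335  0.06944618 0.178     ] [0.5766625  0.07034498 0.178     ]
mouth [ 0.52382773 -0.16900218  0.1       ] [ 0.52882069 -0.16925558  0.1       ]
stand base [0.52769901 0.11799969 0.008     ] [0.53146994 0.11840045 0.008     ]
cup top [0.5263593  0.11828235 0.06      ]
pump flange [ 0.52286172 -0.16972987] [array([ 0.553, -0.11 ]), array([ 0.583, -0.201]), array([ 0.492, -0.231]), array([ 0.464, -0.137])]
nut brass [ 0.52955955 -0.17343871  0.03      ]
monitor bottom [ 0.82150051 -0.01267634  0.        ] [ 0.71939661 -0.17837984  0.05      ] [0.60502576 0.61861939 0.1       ]
(array([0.69334807, 0.30995247, 0.39321068]), np.float64(0.1330298708360311))
(array([0.69334807, 0.30995247, 0.39321068]), np.float64(0.1330298708360311))
big head [0.63104523 0.23584771 0.22      ]
```

```bash
cat >> h.py <<'E'
def rel(x,y,z,yawdeg,roll=np.pi,pitch=0.):
    s=observe(); R0=R.from_euler("xyz",s["tool_rot"]); 
    d=R0.inv().apply(np.array([x,y,z])-s["tool_pos"])*1000
    w=(R0.inv()*R.from_euler("ZYX",[np.radians(yawdeg),pitch,roll])).as_rotvec()
    print("t",round(s["time"],2),"pos",s["tool_pos"].round(4),"rot",np.degrees(s["tool_rot"]).round(2))
    print("REL",d.round(1),w.round(4),"rows>=",round(max(np.linalg.norm(d)/41.7,np.degrees(np.linalg.norm(w))/7.16),1))
E
python3 - <<'E'
from h import *
s=observe(); T=eyes.camera_model("wrist")["cam_to_world"]; R0=R.from_euler("xyz",s["tool_rot"])
print("cam off",R0.inv().apply(T[:3,3]-s["tool_pos"]), R0.inv().apply(T[:3,2]))
t=eyes.camera_model("top"); s=eyes.camera_model("side")
print("mon TL",two(ray(t,203,28),ray(s,490,168)))
rel(0.43,0.25,0.32,135)
rel(0.579,-0.222,0.32,135)
E
```

```text
cam off [ 0.07489365 -0.00029423 -0.17851616] [-2.56425845e-01 -5.65711545e-04  9.66563741e-01]
mon TL (array([0.75930025, 0.29911213, 0.48942771]), np.float64(0.003667422708837542))
t 1.65 pos [0.25   0.5178 0.2055] rot [179.99  -0.   154.23]
REL [-278.5 -162.9 -114.5] [ 1.000e-04 -0.000e+00  3.356e-01] rows>= 8.2
t 1.65 pos [0.25   0.5178 0.2055] rot [179.99  -0.   154.23]
REL [-617.9 -523.2 -114.6] [ 1.000e-04 -0.000e+00  3.356e-01] rows>= 19.6
```

Request:
step_arm(commands="100 -10 -5 -40 0 0 0.04; 100 -30 -18 -80 0 0 0.09; 100 -60 -35 -105 0 0 0.14; 100 -95 -55 -115 0 0 0.19; 100 -130 -76 -115 0 0 0.24; 100 -165 -97 -115 0 0 0.29; 100 -200 -118 -115 0 0 0.336; 100 -235 -138 -115 0 0 0.336")

```text
time: 2.32
tool_pos: [0.4017, 0.2903, 0.3209]
tool_rot: [3.141, 0.0, 2.355]
wrist_force: [0.2, 0.2, 0.0]
opening: 1.0
```

```bash
python3 - <<'E'
from h import *
rel(0.579,-0.222,0.24,135)
rel(0.48,0.12,0.32,135)
E
```

```text
t 2.32 pos [0.4017 0.2903 0.3209] rot [1.7994e+02 1.0000e-02 1.3492e+02]
REL [-487.9 -236.3   80.8] [ 0.0011  0.0003 -0.0014] rows>= 13.1
t 2.32 pos [0.4017 0.2903 0.3209] rot [1.7994e+02 1.0000e-02 1.3492e+02]
REL [-175.9  -64.8    0.9] [ 0.0011  0.0003 -0.0014] rows>= 4.5
```

Request:
step_arm(commands="100 -35 -4 0 0 0 0; 100 -75 -8 0 0 0 0; 100 -115 -12 0 0 0 0; 100 -155 -16 0 0 0 0; 100 -195 -20 0 0 0 0; 100 -235 -25 0 0 0 0; 100 -268 -29 0 0 0 0; 100 -285 -31 0 0 0 0")

```text
time: 2.98
tool_pos: [0.5829, 0.065, 0.3198]
tool_rot: [-3.141, 0.001, 2.352]
wrist_force: [-0.2, -0.7, -0.7]
opening: 0.999
```

```bash
python3 - <<'E'
from h import *
im=eyes.capture("wrist"); m=eyes.camera_model("wrist"); cv2.imwrite("pics/b_wrist.png",im[:,:,::-1])
np.save("b_m.npy",m,allow_pickle=True)
rel(0.579,-0.222,0.09,135)
E
```

```text
t 3.03 pos [0.584  0.0638 0.3194] rot [-1.7992e+02  1.4000e-01  1.3471e+02]
REL [-199.1 -204.3  230.1] [-0.0013  0.0024 -0.005 ] rows>= 8.8
```

View pics/b_wrist.png

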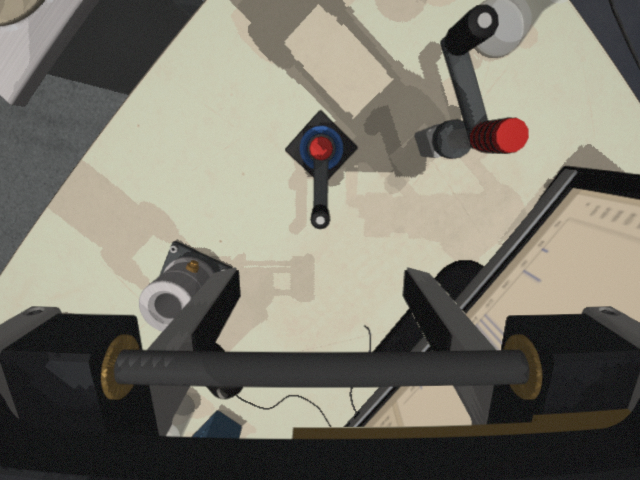

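```bash
python3 - <<'E'
from h import *
m=np.load("b_m.npy",allow_pickle=True).item()
a=at_z(m,321,146.5,.176); k=at_z(m,320,218,.178); c=at_z(m,321.5,148,.06)
print(a,k,np.degrees(np.arctan2(*(k-a)[1::-1])),np.linalg.norm(k-a),c)
print(at_z(m,171,303,.1))
im=cv2.imread("pics/b_wrist.png"); cv2.imwrite("pics/b_z.png",cv2.resize(im[100:240,270:380],None,fx=4,fy=4,interpolation=cv2.INTER_CUBIC))
E
```

```text
[0.5294182  0.11744823 0.176     ] [0.57614467 0.06895991 0.178     ] -46.06008307325571 0.06736823920306506 [0.53061981 0.11669505 0.06      ]
[ 0.52795084 -0.1617125   0.1       ]
```

View pics/b_z.png

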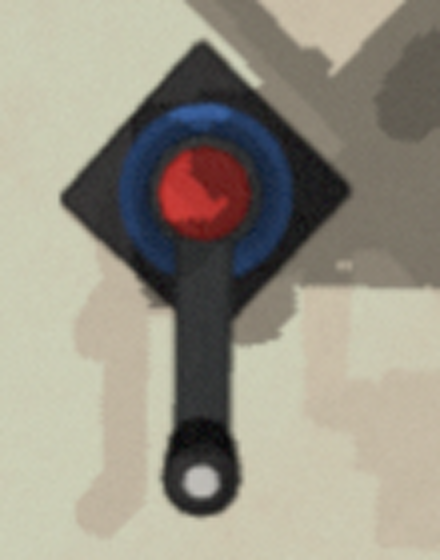

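Request:
step_arm(commands="100 -25 -25 10 0 0 0; 100 -50 -52 25 0 0 0; 100 -77 -79 40 0 0 0; 100 -104 -106 60 0 0 0; 100 -130 -134 85 0 0 0; 100 -155 -160 110 0 0 0; 100 -178 -184 135 0 0 0; 100 -198 -204 160 0 0 0")

```text
time: 3.7
tool_pos: [0.5763, -0.2133, 0.1627]
tool_rot: [3.14, 0.001, 2.356]
wrist_force: [0.6, -0.3, 0.8]
opening: 1.0
```

```bash
python3 - <<'E'
from h import *
rel(0.579,-0.222,0.09,135)
E
```

```text
t 3.7 pos [ 0.5763 -0.2133  0.1627] rot [1.7993e+02 6.0000e-02 1.3501e+02]
REL [-7.9 -4.3 72.7] [0.0013 0.0011 0.0002] rows>= 1.8
```

Request:
step_arm(commands="100 -4 -4 35 0 0 0; 100 -4 -5 65 0 0 0; 100 -4 -5 70 0 0 0")

```text
time: 3.95
tool_pos: [0.5717, -0.217, 0.0876]
tool_rot: [-3.139, -0.011, 2.355]
wrist_force: [-0.3, 0.3, -1.1]
opening: 1.0
```

```bash
python3 - <<'E'
from h import *
im=eyes.capture("wrist"); m=eyes.camera_model("wrist"); cv2.imwrite("pics/c_wrist.png",im[:,:,::-1])
np.save("c_m.npy",m,allow_pickle=True)
print(m["cam_to_world"][:3,3],proj(m,[[.526,-.169,.1],[.526,-.169,.0308]]))
E
```

```text
[ 0.5210006  -0.16530795  0.26837255] [[323.95788914 164.58073089]
 [323.4169077  160.86907816]]
```

View pics/c_wrist.png

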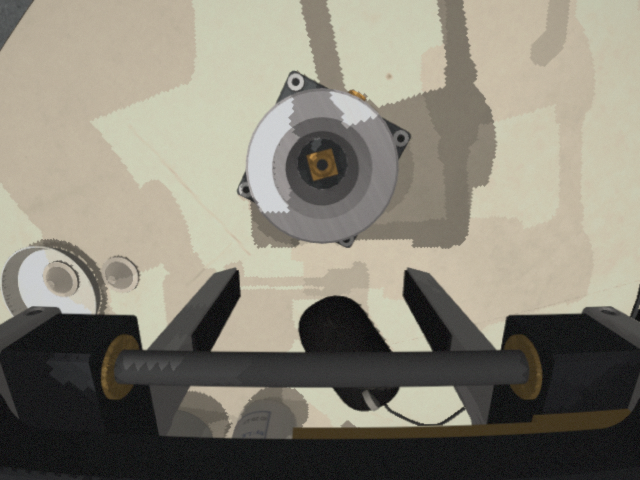

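```bash
python3 - <<'E'
from h import *
m=np.load("c_m.npy",allow_pickle=True).item(); im=cv2.imread("pics/c_wrist.png")
cv2.imwrite("pics/c_z.png",cv2.resize(im[125:205,280:365],None,fx=7,fy=7,interpolation=cv2.INTER_CUBIC))
h=cv2.cvtColor(im,cv2.COLOR_BGR2HSV)
mask=((h[...,0]>8)&(h[...,0]<28)&(h[...,1]>110)&(h[...,2]>40)).astype(np.uint8)
mask[:140]=0;mask[190:]=0;mask[:,:300]=0;mask[:,345:]=0
c,_=cv2.findContours(mask,cv2.RETR_EXTERNAL,cv2.CHAIN_APPROX_NONE); c=max(c,key=cv2.contourArea)
W=np.array([at_z(m,*p[0],.029)[:2] for p in c])
r=cv2.minAreaRect((W*1000).astype(np.float32)); print(r, r[2])
# min-residual: best square via pixel set
ys,xs=np.nonzero(mask); P=np.array([at_z(m,x,y,.029)[:2] for x,y in zip(xs,ys)])*1000
print(len(P),P.mean(0))
for a in range(-45,45,5):
    t=np.radians(a);q=(P-P.mean(0))@np.array([[np.cos(t),-np.sin(t)],[np.sin(t),np.cos(t)]]); print(a,np.percentile(np.abs(q).max(1),[90,98]).round(2),end=" ")
E
```

```text
((526.8099975585938, -171.45680236816406), (18.32254981994629, 18.54375457763672), 59.78961181640625) 59.78961181640625
593 [ 526.79862043 -171.39798544]
-45 [ 9.26 10.28] -40 [9.   9.82] -35 [8.78 9.35] -30 [8.74 9.12] -25 [8.8  9.43] -20 [9.05 9.83] -15 [ 9.32 10.26] -10 [ 9.56 10.59] -5 [ 9.77 10.97] 0 [ 9.92 11.2 ] 5 [10.08 11.44] 10 [10.17 11.55] 15 [10.19 11.63] 20 [10.15 11.64] 25 [10.04 11.42] 30 [ 9.88 11.23] 35 [ 9.72 10.99] 40 [ 9.49 10.67]
```

View pics/c_z.png

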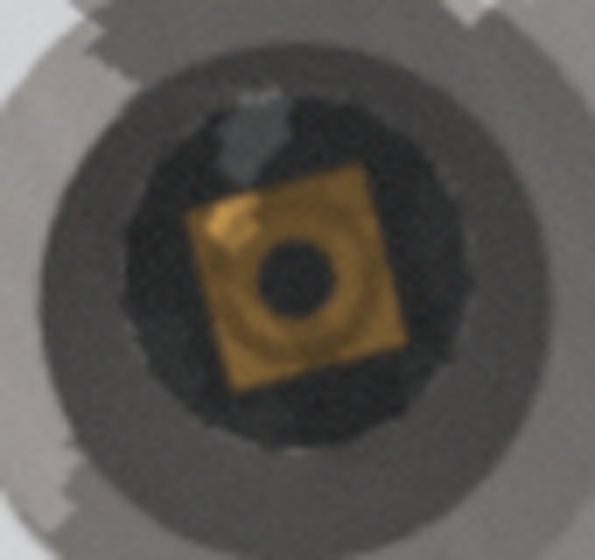

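```bash
python3 - <<'E'
from h import *
m=np.load("c_m.npy",allow_pickle=True).item()
print(at_z(m,321.9,167.9,.094),at_z(m,322,163.5,.015))
s=observe(); print(s["tool_pos"])
rel(.529,.118,.26,136)
rel(.54,-.02,.26,136)
E
```

```text
[ 0.52661652 -0.17104914  0.094     ] [ 0.5269445  -0.17133344  0.015     ]
[ 0.57286433 -0.21705074  0.0892091 ]
t 4.0 pos [ 0.5729 -0.2171  0.0892] rot [-179.9    -0.48  134.97]
REL [ 269.5  205.5 -168.9] [-0.0017 -0.0084 -0.018 ] rows>= 9.1
t 4.0 pos [ 0.5729 -0.2171  0.0892] rot [-179.9    -0.48  134.97]
REL [ 164.1  115.7 -169.6] [-0.0017 -0.0084 -0.018 ] rows>= 6.3
```

Request:
step_arm(commands="100 10 10 -40 0 0 0; 100 30 32 -80 0 0 0; 100 55 58 -105 0 0 0; 100 82 87 -113 0 0 0; 100 110 117 -113 0 0 0; 100 138 147 -113 0 0 0; 100 165 176 -113 0 0 0; 100 185 197 -113 0 0 0")

```text
time: 4.67
tool_pos: [0.5845, 0.0552, 0.2093]
tool_rot: [3.137, 0.002, 2.358]
wrist_force: [0.0, -0.3, -0.0]
opening: 0.997
```

Request:
step_arm(commands="100 8 9 0 0 0 0; 100 8 9 0 0 0 0; 100 8 9 0 0 0 0")

```text
time: 4.92
tool_pos: [0.5853, 0.0632, 0.2075]
tool_rot: [3.141, 0.003, 2.358]
wrist_force: [-0.6, -0.4, -0.1]
opening: 1.0
```

```bash
python3 - <<'E'
from h import *
im=eyes.capture("wrist"); m=eyes.camera_model("wrist"); cv2.imwrite("pics/d_wrist.png",im[:,:,::-1])
np.save("d_m.npy",m,allow_pickle=True)
print(m["cam_to_world"][:3,3],proj(m,[[.5295,.1175,.176],[.577,.069,.178]]))
cv2.imwrite("pics/d_z.png",cv2.resize(im[60:360,180:480,::-1],None,fx=2,fy=2,interpolation=cv2.INTER_CUBIC))
E
```

```text
[0.53171157 0.11492886 0.38540307] [[321.75650982 142.26906622]
 [320.48930087 250.97545456]]
```

View pics/d_z.png

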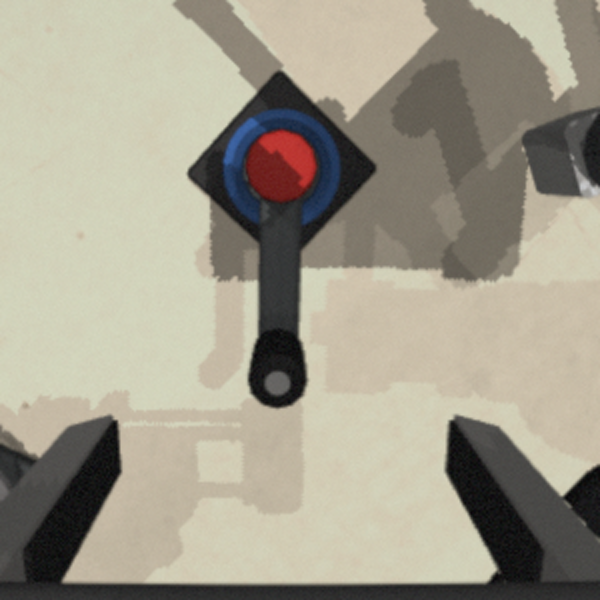

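```bash
python3 - <<'E'
from h import *
m=np.load("d_m.npy",allow_pickle=True).item()
a=at_z(m,320.3,142.3,.176);k=at_z(m,318.6,250.3,.178)
print(a,k,np.degrees(np.arctan2(*(k-a)[1::-1])),np.linalg.norm(k-a),at_z(m,320.8,142.5,.06))
rel(a[0],a[1],.21,134)
rel(a[0],a[1],.142,134)
E
```

```text
[0.52889298 0.11686581 0.176     ] [0.57581554 0.06845867 0.178     ] -45.89220076619829 0.06744611266104569 [0.52779112 0.11814169 0.06      ]
t 4.97 pos [0.5852 0.0622 0.207 ] rot [1.7998e+02 1.2000e-01 1.3502e+02]
REL [78.5 -1.1 -3.2] [0.0004 0.0021 0.0178] rows>= 1.9
t 4.97 pos [0.5852 0.0622 0.207 ] rot [1.7998e+02 1.2000e-01 1.3502e+02]
REL [78.7 -1.2 64.8] [0.0004 0.0021 0.0178] rows>= 2.4
```

Request:
step_arm(commands="100 35 0 -4 0 0 0.018; 100 65 -1 -4 0 0 0.018; 100 79 -1 -4 0 0 0.018; 100 79 -1 -4 0 0 0.018; 60 79 -1 25 0 0 0.018; 60 79 -1 50 0 0 0.018; 60 79 -1 64 0 0 0.018; 60 79 -1 64 0 0 0.018")

```text
time: 5.63
tool_pos: [0.5274, 0.1158, 0.1387]
tool_rot: [-3.136, -0.003, 2.336]
wrist_force: [0.4, -0.4, -0.2]
opening: 0.753
```

Request:
step_arm(commands="15 0 0 0 0 0 0; 15 0 0 0 0 0 0; 15 0 0 0 0 0 0; 15 0 0 0 0 0 0; 15 0 0 0 0 0 0; 15 0 0 0 0 0 0", grip_force=30)

```text
time: 6.13
tool_pos: [0.5288, 0.118, 0.1425]
tool_rot: [3.141, 0.001, 2.338]
wrist_force: [0.2, -0.6, 0.1]
opening: 0.325
```

```bash
python3 - <<'E'
from h import *
im=eyes.capture("wrist"); cv2.imwrite("pics/e_wrist.png",im[:,:,::-1])
s=observe(); print(s["opening"],s["wrist_force"],s["tool_pos"],np.degrees(s["tool_rot"]))
E
```

```text
0.2830830794225703 [ 0.25533765  0.11650856 -0.01800901] [0.5286625  0.11801642 0.14233228] [1.79955620e+02 3.69026663e-02 1.33956866e+02]
```

View pics/e_wrist.png

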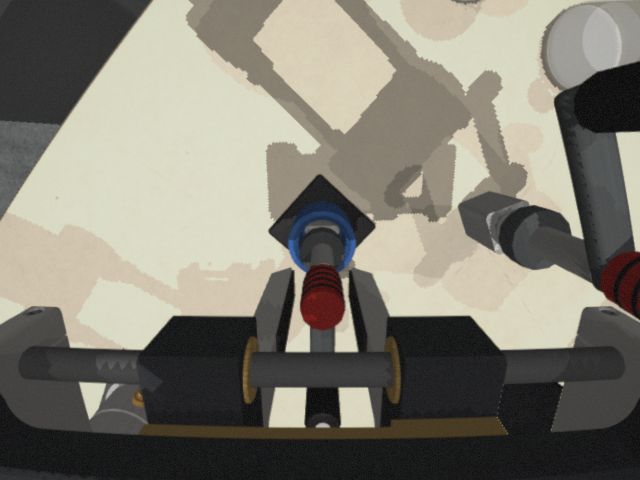

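Request:
step_arm(commands="15 0 0 0 0 0 0; 15 0 0 0 0 0 0; 15 0 0 0 0 0 0; 15 0 0 0 0 0 0")

```text
time: 6.52
tool_pos: [0.5287, 0.1182, 0.1422]
tool_rot: [3.141, 0.0, 2.338]
wrist_force: [0.4, -0.3, 2.6]
opening: 0.23
```

Request:
step_arm(commands="15 0 0 -8 0 0 0; 15 0 0 -20 0 0 0; 15 0 0 -40 0 0 0; 15 0 0 -60 0 0 0; 15 0 0 -85 0 0 0; 15 0 0 -110 0 0 0; 15 0 0 -132 0 0 0; 15 0 0 -132 0 0 0")

```text
time: 7.18
tool_pos: [0.5305, 0.1181, 0.2782]
tool_rot: [3.136, 0.005, 2.338]
wrist_force: [0.4, 0.4, -3.1]
opening: 0.229
```

```bash
python3 - <<'E'
from h import *
s=observe(); print(s["opening"],s["wrist_force"])
for n in ["wrist","side"]:
    im=eyes.capture(n); cv2.imwrite(f"pics/f_{n}.png",im[:,:,::-1])
cv2.imwrite("pics/f_sz.png",cv2.resize(im[130:330,220:440,::-1],None,fx=3,fy=3))
rel(.527,-.171,.274,150)
E
```

```text
0.22924533503388955 [ 0.42205403  0.36277352 -3.11525649]
t 7.28 pos [0.5281 0.1179 0.2735] rot [-1.7999e+02 -1.0000e-02  1.3395e+02]
REL [-207.2 -201.3   -0.5] [-2.000e-04 -1.000e-04 -2.801e-01] rows>= 6.9
```

View pics/f_wrist.png

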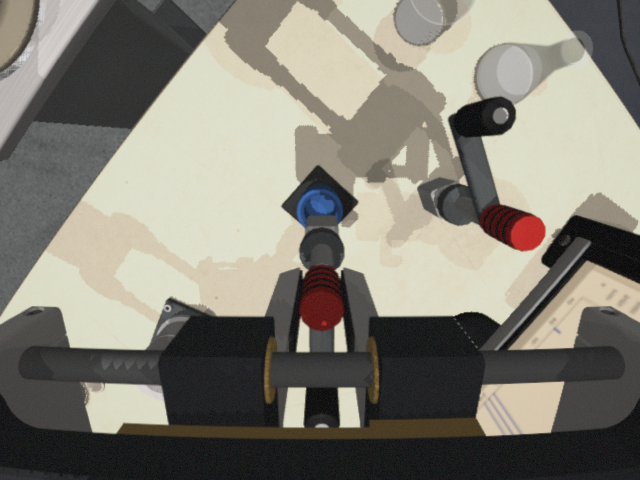

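View pics/f_sz.png

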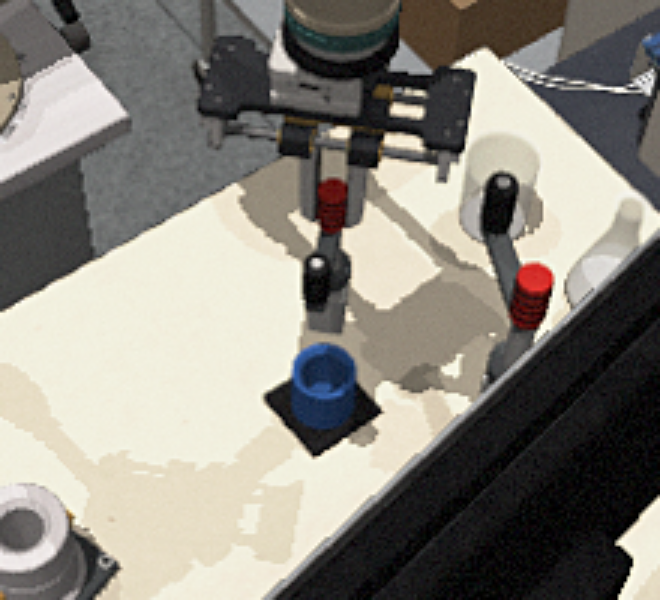

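```bash
python3 - <<'E'
from h import *
m=eyes.camera_model("wrist"); s=observe(); x,y,z=s["tool_pos"]; print(s["tool_pos"])
o=z-.134
print(proj(m,[[x,y,o+h] for h in (0,.045,.06,.076,.128,.168)]).round(1))
im=cv2.imread("pics/f_wrist.png"); cv2.imwrite("pics/f_z.png",cv2.resize(im[150:345,260:385],None,fx=4,fy=4,interpolation=cv2.INTER_CUBIC)[:600])
E
```

```text
[0.52809702 0.1179071  0.27351313]
[[321.9 229.3]
 [321.9 241.9]
 [321.9 247.1]
 [322.  253.2]
 [322.1 279.9]
 [322.2 311.7]]
```

View pics/f_z.png

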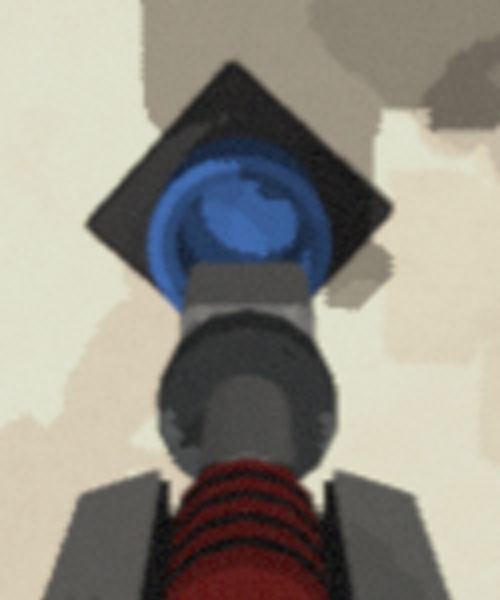

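```bash
python3 - <<'E'
from h import *
m=eyes.camera_model("wrist"); s=observe(); P=s["tool_pos"]; R0=R.from_euler("xyz",s["tool_rot"])
g=P+R0.apply([0,0,-.019])
for dx in (0,.002):
  for th in (0,1,2,3,4):
    t=np.radians(th); out=[]
    for (r,h) in ((.0172,.076),(-.0172,.076),(.014,0),(.014,.045)):
        a=r;b=.153-h   # along tool x, along tool z (down)
        out.append(proj(m,g+R0.apply([dx+a*np.cos(t)+b*np.sin(t),0,-a*np.sin(t)+b*np.cos(t)]))[0,1])
    print(dx,th,np.round(out,1))
E
```

```text
0 0 [230.6 275.1 214.9 225.4]
0 1 [228.9 273.2 212.1 223.2]
0 2 [227.2 271.4 209.4 221. ]
0 3 [225.5 269.6 206.7 218.8]
0 4 [223.8 267.8 203.9 216.7]
0.002 0 [227.9 272.6 212.8 223. ]
0.002 1 [226.2 270.7 210.  220.8]
0.002 2 [224.5 268.9 207.3 218.6]
0.002 3 [222.8 267.1 204.6 216.4]
0.002 4 [221.1 265.3 201.8 214.2]
```

Request:
step_arm(commands="15 -15 -15 0 0 0 -0.03; 15 -45 -44 0 0 0 -0.08; 15 -75 -73 0 0 0 -0.13; 15 -105 -102 0 0 0 -0.18; 15 -135 -131 0 0 0 -0.23; 15 -165 -160 0 0 0 -0.28; 15 -190 -185 0 0 0 -0.28; 15 -207 -201 0 0 0 -0.28")

```text
time: 7.95
tool_pos: [0.5254, -0.1739, 0.2708]
tool_rot: [-3.139, -0.005, 2.615]
wrist_force: [0.3, 0.7, -4.4]
opening: 0.23
```

Request:
step_arm(commands="15 0 0 0 0 0 0; 15 0 0 0 0 0 0; 15 0 0 0 0 0 0")

```text
time: 8.2
tool_pos: [0.5263, -0.1696, 0.2718]
tool_rot: [3.141, -0.005, 2.617]
wrist_force: [-0.5, 0.5, -3.2]
opening: 0.229
```

```bash
python3 - <<'E'
from h import *
for n in ["wrist","side","top"]:
    im=eyes.capture(n); cv2.imwrite(f"pics/g_{n}.png",im[:,:,::-1])
    if n=="side": cv2.imwrite("pics/g_sz.png",cv2.resize(im[200:360,140:330,::-1],None,fx=3.6,fy=3.6,interpolation=cv2.INTER_CUBIC))
    if n=="wrist": cv2.imwrite("pics/g_wz.png",cv2.resize(im[150:345,230:415,::-1],None,fx=3,fy=3,interpolation=cv2.INTER_CUBIC))
np.save("g_m.npy",eyes.camera_model("wrist"),allow_pickle=True)
rel(.527,-.171,.274,150)
m=eyes.camera_model("wrist"); print(proj(m,[.5268,-.1712,.1]),proj(eyes.camera_model("side"),[[.5268,-.1712,.1],[.5268,-.1712,.139],[.5268,-.1712,.215],[.5268,-.1712,.307]]))
E
```

```text
t 8.35 pos [ 0.527  -0.1691  0.2732] rot [ 1.7998e+02 -8.0000e-02  1.5008e+02]
REL [-0.9 -1.6 -0.8] [ 0.0003 -0.0015  0.0014] rows>= 0.0
[[319.82824289 221.89724835]] [[225.52960215 304.98533348]
 [223.1565326  297.36097567]
 [218.15425377 281.20409756]
 [211.33304281 258.98299471]]
```

View pics/g_sz.png

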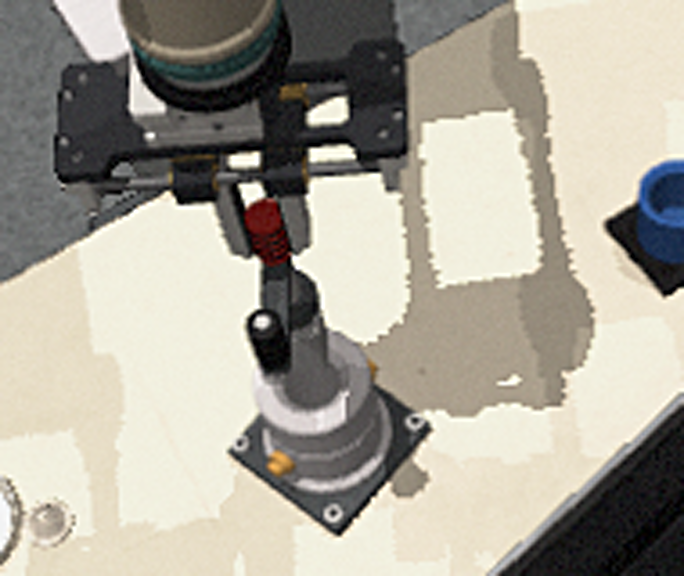

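View pics/g_wz.png

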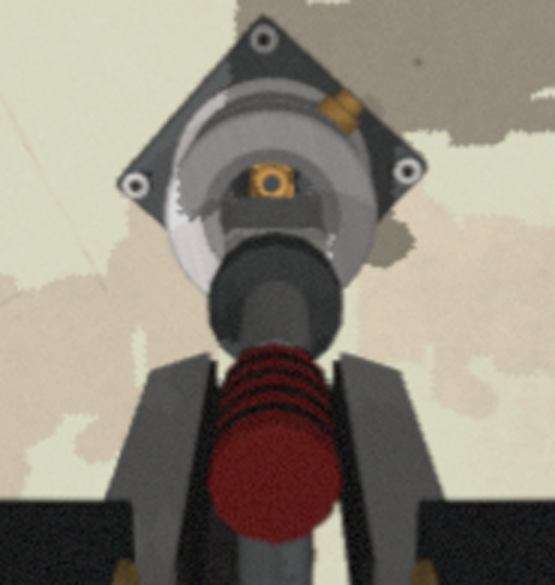

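```bash
python3 - <<'E'
from h import *
m=eyes.camera_model("wrist"); s=observe(); P=s["tool_pos"]; R0=R.from_euler("xyz",s["tool_rot"])
g=P+R0.apply([0,0,-.019])
for th in (-1,0,1,2):
    t=np.radians(th); out=[]
    for (r,h) in ((.0172,.076),(.014,0),(-.011,.168),(.011,.128)):
        a=r;b=.153-h
        out.append(proj(m,g+R0.apply([a*np.cos(t)+b*np.sin(t),0,-a*np.sin(t)+b*np.cos(t)]))[0,1])
    print(th,((np.round(out,1)-150)*3).round())
print(proj(m,[[.5268,-.1712,.0308]]))
E
python3 - <<'E'
import cv2
im=cv2.imread("pics/g_wrist.png"); cv2.imwrite("pics/g_w2.png",cv2.resize(im[170:260,275:365],None,fx=6.5,fy=6.5,interpolation=cv2.INTER_CUBIC))
E
```

```text
-1 [248. 203. 547. 339.]
0 [242. 195. 548. 337.]
1 [237. 187. 548. 335.]
2 [232. 179. 549. 334.]
[[320.06628796 210.46500785]]
```

View pics/g_w2.png

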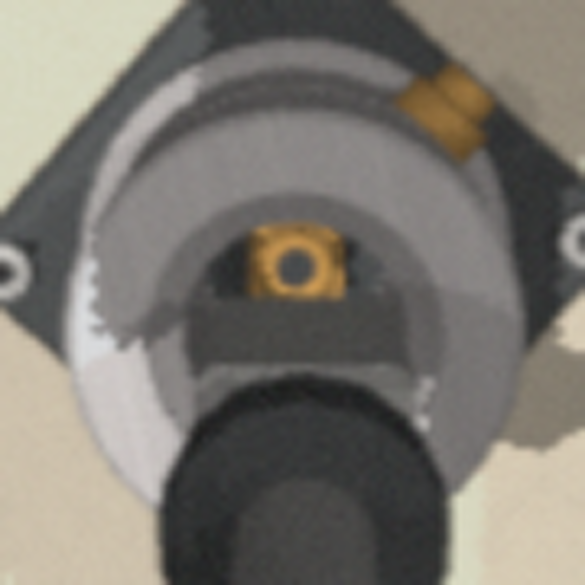

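Request:
step_arm(commands="15 -1 -2 8 0 0 0; 15 -1 -2 18 0 0 0; 15 -1 -2 28 0 0 0; 15 -1 -2 35 0 0 0; 15 -1 -2 40 0 0 0; 15 -1 -2 45 0 0 0; 15 -1 -2 50 0 0 0; 15 -1 -2 50 0 0 0")

```text
time: 9.02
tool_pos: [0.5267, -0.1725, 0.2227]
tool_rot: [3.142, -0.002, 2.618]
wrist_force: [-1.1, 0.2, -2.9]
opening: 0.229
```

```bash
python3 - <<'E'
from h import *
im=eyes.capture("wrist"); cv2.imwrite("pics/h_wrist.png",im[:,:,::-1])
cv2.imwrite("pics/h_wz.png",cv2.resize(im[150:345,230:415,::-1],None,fx=3,fy=3,interpolation=cv2.INTER_CUBIC))
s=observe();print(s["wrist_force"],s["ft_torque"])
rel(.527,-.171,.184,150)
E
```

```text
[-0.56703032 -0.14309259 -3.32534158] [0.12468603 0.07513678 0.00667463]
t 9.07 pos [ 0.5269 -0.1727  0.2233] rot [ 1.8000e+02 -6.0000e-02  1.4998e+02]
REL [ 0.7  1.5 39.3] [ 0.0001 -0.0011 -0.0003] rows>= 0.9
```

View pics/h_wz.png

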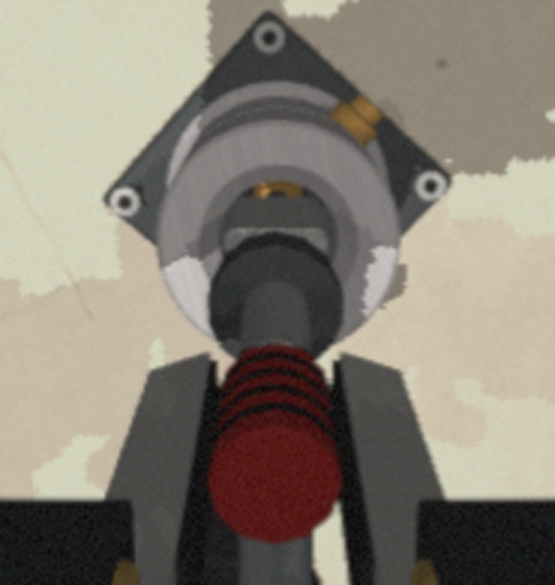

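Request:
step_arm(commands="15 0 1 0 0 0 0; 15 0 1 4 0 0 0; 15 0 1 8 0 0 0; 15 0 1 12 0 0 0; 15 0 1 16 0 0 0; 15 0 1 16 0 0 0")

```text
time: 9.57
tool_pos: [0.5273, -0.1717, 0.2067]
tool_rot: [3.142, -0.001, 2.618]
wrist_force: [-0.5, 0.4, -3.3]
opening: 0.225
```

```bash
python3 - <<'E'
from h import *
s=observe();print(s["wrist_force"],s["ft_torque"])
rel(.527,-.171,.184,150)
E
```

```text
[-0.53758424  0.43746579 -3.30407822] [-0.01929605 -0.00896285 -0.02474735]
t 9.57 pos [ 0.5273 -0.1717  0.2067] rot [ 1.8000e+02 -8.0000e-02  1.4999e+02]
REL [ 0.6  0.5 22.7] [ 0.     -0.0014 -0.0003] rows>= 0.5
```

Request:
step_arm(commands="15 0 0 5 0 0 0; 15 0 0 11 0 0 0; 15 0 0 17 0 0 0; 15 0 0 23 0 0 0; 15 0 0 29 0 0 0; 15 0 0 35 0 0 0; 15 0 0 38 0 0 0; 15 0 0 38 0 0 0")

```text
time: 10.23
tool_pos: [0.5274, -0.1717, 0.1688]
tool_rot: [3.141, -0.001, 2.618]
wrist_force: [0.0, 0.5, -3.5]
opening: 0.229
```

```bash
python3 - <<'E'
from h import *
im=eyes.capture("wrist"); cv2.imwrite("pics/i_wrist.png",im[:,:,::-1])
cv2.imwrite("pics/i_wz.png",cv2.resize(im[150:345,230:415,::-1],None,fx=3,fy=3,interpolation=cv2.INTER_CUBIC))
s=observe();print(s["wrist_force"],s["ft_torque"])
rel(.527,-.171,.15,150)
E
```

```text
[-0.68966458 -0.52477743 -2.62294888] [-0.04863145  0.09706593  0.04058405]
t 10.28 pos [ 0.5276 -0.1719  0.1693] rot [ 1.8000e+02 -3.0000e-02  1.4999e+02]
REL [ 1.   0.4 19.3] [ 0.     -0.0006 -0.0002] rows>= 0.5
```

View pics/i_wz.png

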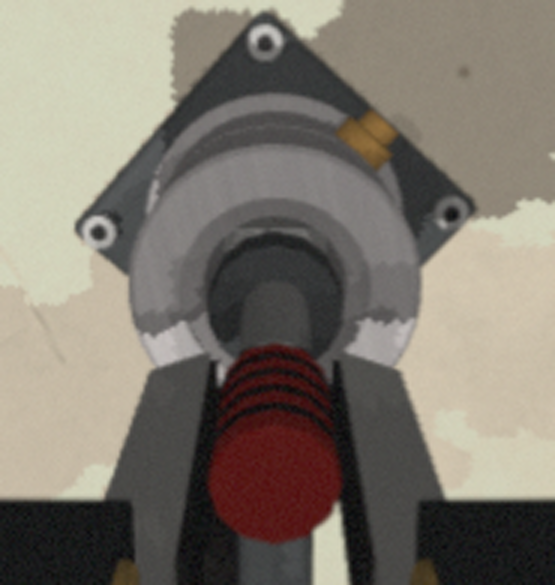

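Still free-hanging and centred. Continue slowly down onto the nut.

Request:
step_arm(commands="15 0 0 2 0 0 0; 15 0 0 4 0 0 0; 15 0 0 6 0 0 0; 15 0 0 8 0 0 0; 15 0 0 10 0 0 0; 15 0 0 12 0 0 0; 15 0 0 12 0 0 0")

```text
time: 10.87
tool_pos: [0.5274, -0.1717, 0.1569]
tool_rot: [3.141, -0.001, 2.618]
wrist_force: [0.0, 1.7, -4.6]
opening: 0.228
```

```bash
python3 - <<'E'
from h import *
s=observe();print(s["wrist_force"],s["ft_torque"])
rel(.527,-.171,.15,150)
E
```

```text
[ 0.01775478  1.65112837 -4.59222575] [ 0.22119371  0.3288158  -0.09779445]
t 10.87 pos [ 0.5274 -0.1717  0.1569] rot [ 1.7999e+02 -8.0000e-02  1.4999e+02]
REL [0.7 0.4 6.9] [ 0.0001 -0.0013 -0.0002] rows>= 0.2
```

Request:
step_arm(commands="15 0 0 2 0 0 0; 15 0 0 4 0 0 0; 15 0 0 6 0 0 0; 15 0 0 7 0 0 0; 15 0 0 8 0 0 0; 15 0 0 8 0 0 0")

```text
time: 11.37
tool_pos: [0.5275, -0.1718, 0.1495]
tool_rot: [3.142, -0.001, 2.618]
wrist_force: [-2.0, 0.8, -4.2]
opening: 0.23
```

```bash
python3 - <<'E'
from h import *
s=observe();print(s["wrist_force"],s["ft_torque"],s["opening"])
rel(.527,-.171,.15,150)
E
```

```text
[-1.98416399  0.75978218 -4.19693573] [0.26745998 0.52523451 0.04254176] 0.22986106595334924
t 11.37 pos [ 0.5275 -0.1718  0.1495] rot [ 1.8000e+02 -4.0000e-02  1.4999e+02]
REL [ 0.8  0.4 -0.5] [ 0.0001 -0.0007 -0.0002] rows>= 0.0
```

Request:
step_arm(commands="15 0 0 1 0 0 0; 15 0 0 2 0 0 0; 15 0 0 3 0 0 0; 15 0 0 3 0 0 0")

```text
time: 11.7
tool_pos: [0.5277, -0.1719, 0.1492]
tool_rot: [3.141, 0.001, 2.618]
wrist_force: [-4.4, 2.5, 9.6]
opening: 0.23
```

```bash
python3 - <<'E'
from h import *
im=eyes.capture("wrist"); cv2.imwrite("pics/j_wrist.png",im[:,:,::-1])
cv2.imwrite("pics/j_wz.png",cv2.resize(im[150:345,230:415,::-1],None,fx=3,fy=3,interpolation=cv2.INTER_CUBIC))
s=observe();print(s["wrist_force"],s["ft_torque"],s["opening"])
rel(.527,-.171,.15,150)
E
```

```text
[-4.73025121  2.59197388  8.94109924] [0.54026561 1.2099126  0.02909804] 0.2269803950142078
t 11.75 pos [ 0.5278 -0.1719  0.1492] rot [1.7999e+02 9.0000e-02 1.5000e+02]
REL [ 1.1  0.4 -0.8] [ 0.0001  0.0015 -0.    ] rows>= 0.0
```

View pics/j_wz.png

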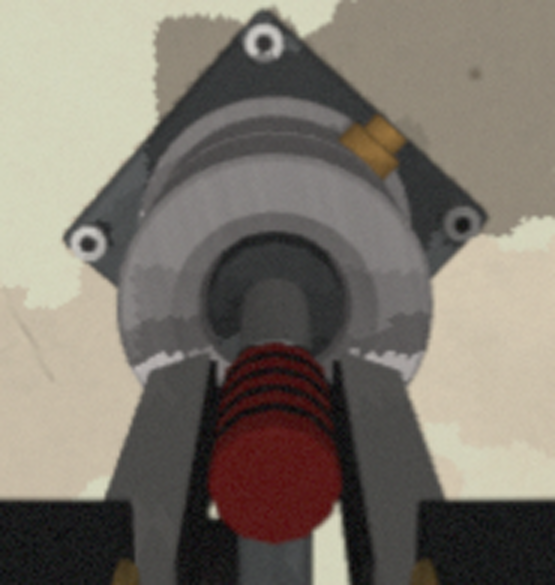

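Request:
step_arm(commands="80 0 0 -2 0 0 0; 80 0 0 -2 0 0 0; 80 0 0 -2 0 0 0; 80 0 0 -2 0 0 0; 80 0 0 -2 0 0 0; 80 0 0 -2 0 0 0; 80 0 0 -2 0 0 0; 80 0 0 -2 0 0 0")

```text
time: 12.42
tool_pos: [0.5277, -0.1719, 0.1486]
tool_rot: [3.142, -0.0, 2.618]
wrist_force: [-0.6, 0.0, -0.4]
opening: 0.762
```

Request:
step_arm(commands="80 0 0 -15 0 0 0; 80 0 0 -40 0 0 0; 80 0 0 -65 0 0 0; 80 30 0 -80 0 0 0; 80 60 0 -80 0 0 0; 80 60 0 -80 0 0 0; 80 60 0 -80 0 0 0")

```text
time: 13.0
tool_pos: [0.475, -0.1414, 0.2294]
tool_rot: [3.141, 0.001, 2.618]
wrist_force: [-0.2, 0.5, 0.0]
opening: 0.801
```

```bash
python3 - <<'E'
from h import *
for n in ["wrist","side"]:
    im=eyes.capture(n); cv2.imwrite(f"pics/k_{n}.png",im[:,:,::-1])
    if n=="wrist": np.save("k_m.npy",eyes.camera_model("wrist"),allow_pickle=True)
cv2.imwrite("pics/k_sz.png",cv2.resize(im[200:360,140:330,::-1],None,fx=3.6,fy=3.6,interpolation=cv2.INTER_CUBIC))
s=observe();print(s["wrist_force"],s["ft_torque"],s["opening"])
m=eyes.camera_model("wrist")
print(proj(m,[[.5270,-.1712,.183],[.527+.068*.866,-.1712-.034,.185]]))
rel(.527,-.171,.15,150)
E
```

```text
[ 0.10527956 -0.44743855  0.32178962] [-0.03235457  0.00494175 -0.00223333] 0.8000789446310645
[[322.0315117  332.28772303]
 [321.90472811 407.73976799]]
t 13.1 pos [ 0.4764 -0.1422  0.2288] rot [1.7999e+02 6.0000e-02 1.4999e+02]
REL [-58.1   0.4  78.9] [ 0.0001  0.0011 -0.0001] rows>= 2.3
```

View pics/k_wrist.png

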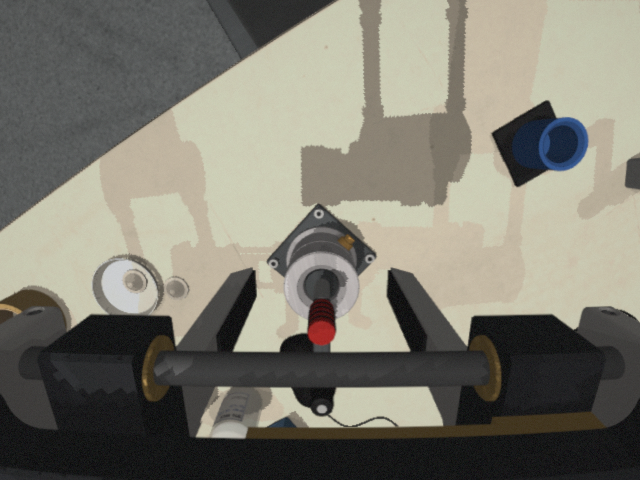

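View pics/k_sz.png

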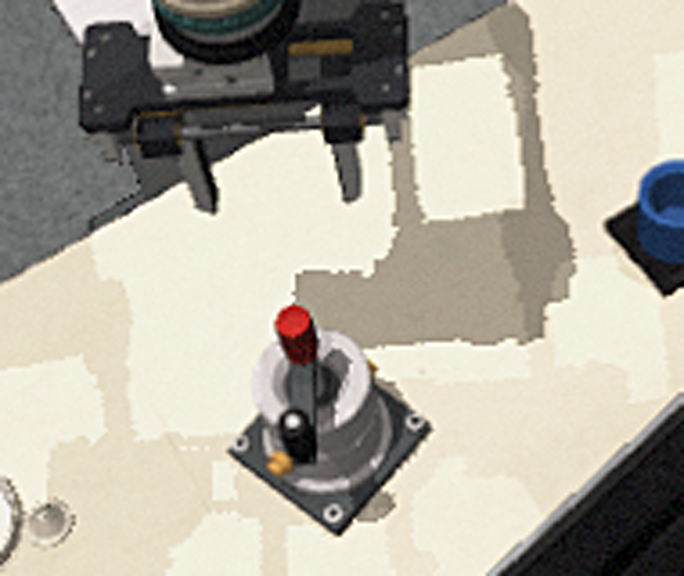

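```bash
python3 - <<'E'
from h import *
m=np.load("k_m.npy",allow_pickle=True).item()
a=at_z(m,321.5,332,.183);k=at_z(m,320.5,408,.185);print(a,k,np.degrees(np.arctan2(*(k-a)[1::-1])),np.linalg.norm(k-a))
rel(.586,-.2055,.150,150)
E
```

```text
[ 0.52633635 -0.17122303  0.183     ] [ 0.58540471 -0.20616303  0.185     ] -30.605083542991668 0.06865766949642356
t 13.1 pos [ 0.4764 -0.1422  0.2288] rot [1.7999e+02 6.0000e-02 1.4999e+02]
REL [-126.5    0.    79. ] [ 0.0001  0.0011 -0.0001] rows>= 3.6
```

Request:
step_arm(commands="60 -35 0 -5 0 0 0; 60 -75 0 -5 0 0 0; 60 -110 0 -5 0 0 0; 60 -126 0 0 0 0 0; 60 -126 0 10 0 0 0; 60 -126 0 40 0 0 0; 60 -126 0 68 0 0 0; 60 -126 0 78 0 0 0")

```text
time: 13.77
tool_pos: [0.5819, -0.2036, 0.1456]
tool_rot: [-3.141, -0.009, 2.618]
wrist_force: [-0.8, -0.9, -0.9]
opening: 0.599
```

Request:
step_arm(commands="10 0 0 0 0 0 0; 10 0 0 0 0 0 0; 10 0 0 0 0 0 0; 10 0 0 0 0 0 0; 10 0 0 0 0 0 0; 10 0 0 0 0 0 0; 10 0 0 0 0 0 0; 10 0 0 0 0 0 0", grip_force=25)

```text
time: 14.43
tool_pos: [0.5857, -0.2053, 0.1519]
tool_rot: [3.141, 0.003, 2.618]
wrist_force: [0.1, -0.2, 4.0]
opening: 0.207
```

```bash
python3 - <<'E'
from h import *
im=eyes.capture("wrist"); cv2.imwrite("pics/l_wrist.png",im[:,:,::-1])
s=observe();print(s["wrist_force"],s["ft_torque"],s["opening"])
rel(.586,-.2055,.150,150)
E
```

```text
[ 1.00111717 -0.86416087  3.10674479] [-0.03465926 -0.10931777 -0.05147156] 0.2058245362670657
t 14.48 pos [ 0.5858 -0.2054  0.1519] rot [1.7998e+02 1.6000e-01 1.4999e+02]
REL [-0.3 -0.   1.9] [ 0.0004  0.0028 -0.0003] rows>= 0.0
```

View pics/l_wrist.png

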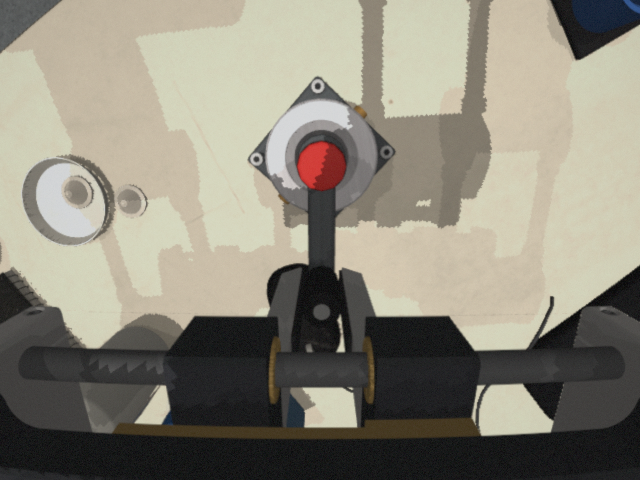

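Request:
step_arm(commands="10 0.6 -8.9 0 0 0 0; 10 2.3 -17.6 0 0 0 0; 10 5.2 -26 0 0 0 0; 10 9.1 -34 0 0 0 0; 10 14 -41.4 0 0 0 0; 10 19.9 -48.1 0 0 0 0; 10 26.6 -53.9 0 0 0 0; 10 34 -58.9 0 0 0 0")

```text
time: 15.15
tool_pos: [0.5286, -0.2398, 0.1518]
tool_rot: [3.138, 0.007, 2.616]
wrist_force: [5.6, 1.0, 3.0]
opening: 0.21
```

```bash
python3 - <<'E'
from h import *
im=eyes.capture("wrist"); cv2.imwrite("pics/m_wrist.png",im[:,:,::-1])
s=observe();print(s["wrist_force"],s["ft_torque"],s["opening"],s["tool_pos"])
v=s["tool_pos"][:2]-[.5265,-.1712]; print(np.linalg.norm(v),np.degrees(np.arctan2(v[1],v[0])))
for th in range(0,64,8):
    pass
E
```

```text
[3.5350116  0.16224847 3.33028778] [ 0.34836689 -1.18966422  0.00850182] 0.2064458171664285 [ 0.52654752 -0.23976191  0.15191599]
0.06856193036951375 -89.96028971767078
```

View pics/m_wrist.png

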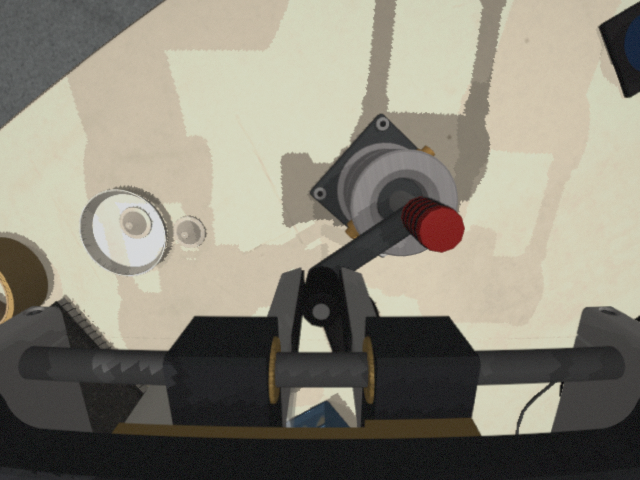

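Request:
step_arm(commands="10 8 -3.9 0 0 0 0; 10 16.4 -6.8 0 0 0 0; 10 25.1 -8.5 0 0 0 0; 10 34 -9.1 0 0 0 0; 10 42.9 -8.5 0 0 0 0; 10 51.6 -6.8 0 0 0 0; 10 60 -3.9 0 0 0 0; 10 68 0 0 0 0 0")

```text
time: 15.87
tool_pos: [0.4686, -0.2091, 0.1521]
tool_rot: [-3.137, 0.008, 2.618]
wrist_force: [2.6, -6.3, 2.7]
opening: 0.211
```

```bash
python3 - <<'E'
from h import *
s=observe();print(s["wrist_force"],s["ft_torque"],s["opening"],s["tool_pos"])
v=s["tool_pos"][:2]-[.5265,-.1712]; print(np.linalg.norm(v),np.degrees(np.arctan2(v[1],v[0])))
c=lambda t:(68*(np.cos(np.radians(120))-np.cos(np.radians(t))),-68*np.sin(np.radians(t))+58.9)
for t in np.arange(125,210,5): print(t,np.round(c(t),1))
E
```

```text
[ 2.62364228 -6.31979795  2.74163227] [-1.34127828 -0.69460184  0.00489723] 0.2112729502728351 [ 0.46864584 -0.20909324  0.15205562]
0.06915924849149825 -146.77605658285788
125 [5.  3.2]
130 [9.7 6.8]
135 [14.1 10.8]
140 [18.1 15.2]
145 [21.7 19.9]
150 [24.9 24.9]
155 [27.6 30.2]
160 [29.9 35.6]
165 [31.7 41.3]
170 [33.  47.1]
175 [33.7 53. ]
180 [34.  58.9]
185 [33.7 64.8]
190 [33.  70.7]
195 [31.7 76.5]
200 [29.9 82.2]
205 [27.6 87.6]
```

Request:
step_arm(commands="10 5 3.2 0 0 0 0; 10 9.7 6.8 0 0 0 0; 10 14.1 10.8 0 0 0 0; 10 18.1 15.2 0 0 0 0; 10 21.7 19.9 0 0 0 0; 10 24.9 24.9 0 0 0 0; 10 24.9 24.9 0 0 0 0")

```text
time: 16.45
tool_pos: [0.457, -0.1739, 0.1519]
tool_rot: [-3.135, 0.003, 2.619]
wrist_force: [-2.2, -4.1, 7.2]
opening: 0.207
```

```bash
cat > st.py <<'E'
from h import *
s=observe();v=s["tool_pos"][:2]-[.5265,-.1712]; r=np.linalg.norm(v); a=np.arctan2(v[1],v[0])
F=s["wrist_force"]; print("t",round(s["time"],2),F.round(1),s["ft_torque"].round(2),s["opening"].round(3),s["tool_pos"].round(4),"r",r.round(4),"theta",(-30-np.degrees(a))%360,"Ft(cw+)",F[:2]@[np.sin(a),-np.cos(a)],"Fr",F[:2]@v/r)
E
python3 st.py
```

```text
Traceback (most recent call last):
  File "st.py", line 3, in <module>
    F=s["wrist_force"]; print("t",round(s["time"],2),F.round(1),s["ft_torque"].round(2),s["opening"].round(3),s["tool_pos"].round(4),"r",r.round(4),"theta",(-30-np.degrees(a))%360,"Ft(cw+)",F[:2]@[np.sin(a),-np.cos(a)],"Fr",F[:2]@v/r)
                                                                                        ^^^^^^^^^^^^^^^^^^
AttributeError: 'float' object has no attribute 'round'
```

Request:
step_arm(commands="10 2.7 5.3 0 0 0 0; 10 5 10.7 0 0 0 0; 10 6.8 16.4 0 0 0 0; 10 6.8 16.4 0 0 0 0")

```text
time: 16.78
tool_pos: [0.4584, -0.156, 0.1518]
tool_rot: [-3.135, 0.0, 2.62]
wrist_force: [-3.7, -4.6, 10.2]
opening: 0.21
```

```bash
sed -i 's/s\["opening"\].round(3)/round(s["opening"],3)/' st.py; python3 st.py
```

```text
t 16.78 [-3.7 -4.6 10.2] [-1.13  0.67  0.01] 0.21 [ 0.4584 -0.156   0.1518] r 0.0698 theta 162.58479600560378 Ft(cw+) -5.307614437981277 Fr 2.5716497549605206
```

Request:
step_arm(commands="10 1.3 5.8 0 0 0 0; 10 2 11.7 0 0 0 0; 10 2.3 17.6 0 0 0 0; 10 2.3 17.6 0 0 0 0")

```text
time: 17.12
tool_pos: [0.4626, -0.1427, 0.1519]
tool_rot: [-3.126, -0.002, 2.622]
wrist_force: [-9.1, -11.6, 11.4]
opening: 0.208
```

```bash
python3 st.py
```

```text
t 17.12 [ -9.1 -11.6  11.4] [-2.47  1.71 -0.  ] 0.208 [ 0.4626 -0.1427  0.1519] r 0.0699 theta 174.0179083249029 Ft(cw+) -14.26339693191335 Fr 3.555040061873899
```

Request:
step_arm(commands="10 0 3 0 0 0 0; 10 -0.3 6 0 0 0 0; 10 -0.3 6 0 0 0 0; 10 -0.3 6 0 0 0 0")

```text
time: 17.45
tool_pos: [0.4635, -0.1403, 0.1518]
tool_rot: [-3.12, -0.003, 2.622]
wrist_force: [-14.1, -16.4, 13.7]
opening: 0.206
```

```bash
python3 st.py; python3 - <<'E'
from h import *
for n in ["wrist","top"]:
    im=eyes.capture(n); cv2.imwrite(f"pics/n_{n}.png",im[:,:,::-1])
E
```

```text
t 17.45 [-14.1 -16.4  13.7] [-3.51  2.63 -0.04] 0.206 [ 0.4635 -0.1403  0.1518] r 0.0702 theta 176.134332650974 Ft(cw+) -20.89544664861887 Fr 5.457351872384796
```

View pics/n_wrist.png

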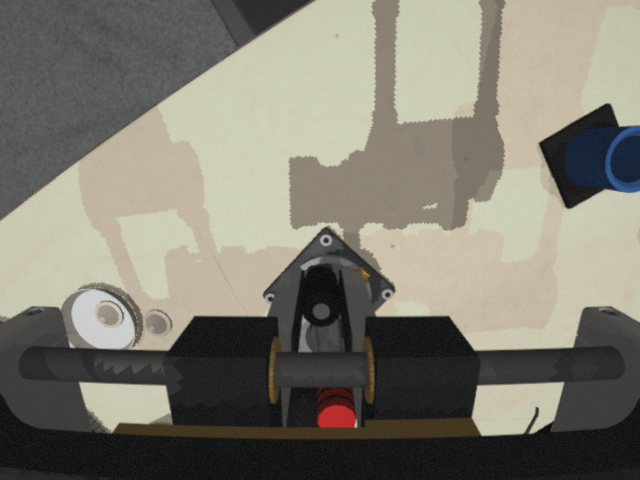

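Request:
step_arm(commands="10 0 -4 0 0 0 0; 10 0 -8 0 0 0 0; 10 0 -12 0 0 0 0; 10 0 -12 0 0 0 0")

```text
time: 17.88
tool_pos: [0.4618, -0.1448, 0.1518]
tool_rot: [-3.136, -0.001, 2.618]
wrist_force: [-5.1, -2.1, 11.0]
opening: 0.209
```

```bash
python3 st.py
```

```text
t 17.88 [-5.1 -2.1 11. ] [-0.8   0.79 -0.02] 0.209 [ 0.4618 -0.1448  0.1518] r 0.0699 theta 172.1466138889581 Ft(cw+) -3.8567156786086514 Fr 3.9899580007354976
```

Request:
step_arm(commands="60 0 0 0 0 0 0; 60 0 0 0 0 0 0; 60 0 0 0 0 0 0; 60 0 0 0 0 0 0; 60 0 0 0 0 0 0; 60 0 0 0 0 0 0; 60 0 0 0 0 0 0; 60 0 0 0 0 0 0")

```text
time: 18.55
tool_pos: [0.4643, -0.1421, 0.1507]
tool_rot: [3.141, -0.0, 2.618]
wrist_force: [-0.3, -0.1, 0.1]
opening: 0.599
```

Request:
step_arm(commands="60 0 0 -15 0 0 0; 60 0 0 -40 0 0 0; 60 0 0 -70 0 0 0; 60 35 0 -85 0 0 0; 60 70 0 -90 0 0 0; 60 100 0 -90 0 0 0; 60 100 0 -90 0 0 0; 60 100 0 -90 0 0 0")

```text
time: 19.22
tool_pos: [0.377, -0.0917, 0.2413]
tool_rot: [3.141, 0.002, 2.618]
wrist_force: [-0.9, -1.1, -0.1]
opening: 0.601
```

```bash
python3 st.py; python3 - <<'E'
from h import *
for n in ["wrist","side","top"]:
    im=eyes.capture(n); cv2.imwrite(f"pics/o_{n}.png",im[:,:,::-1])
    if n=="wrist": m=eyes.camera_model("wrist"); np.save("o_m.npy",m,allow_pickle=True)
    if n=="side": cv2.imwrite("pics/o_sz.png",cv2.resize(im[200:360,140:330,::-1],None,fx=3.6,fy=3.6,interpolation=cv2.INTER_CUBIC))
a=np.radians(-30-172)
print(proj(m,[[.5265,-.1712,.183],[.5265+.068*np.cos(a),-.1712+.068*np.sin(a),.185]]))
E
```

```text
t 19.22 [-0.9 -1.1 -0.1] [-0.04  0.01  0.02] 0.601 [ 0.377  -0.0917  0.2413] r 0.1694 theta 178.0134763111616 Ft(cw+) -1.4441316336181345 Fr 0.2827465590769712
[[328.09270654 433.43938312]
 [317.20141855 371.11070129]]
```

View pics/o_wrist.png

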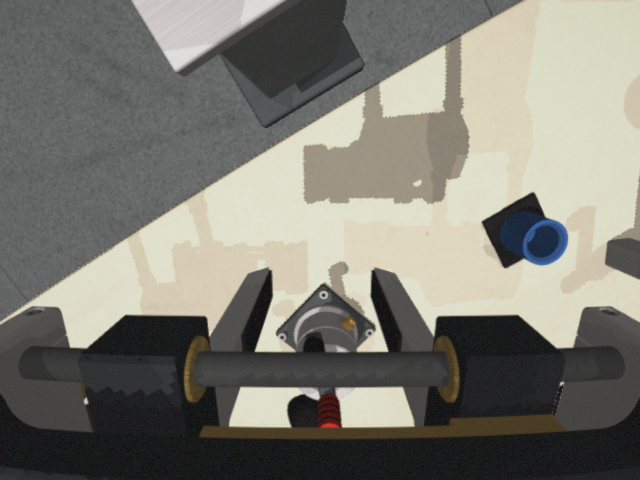

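View pics/o_sz.png

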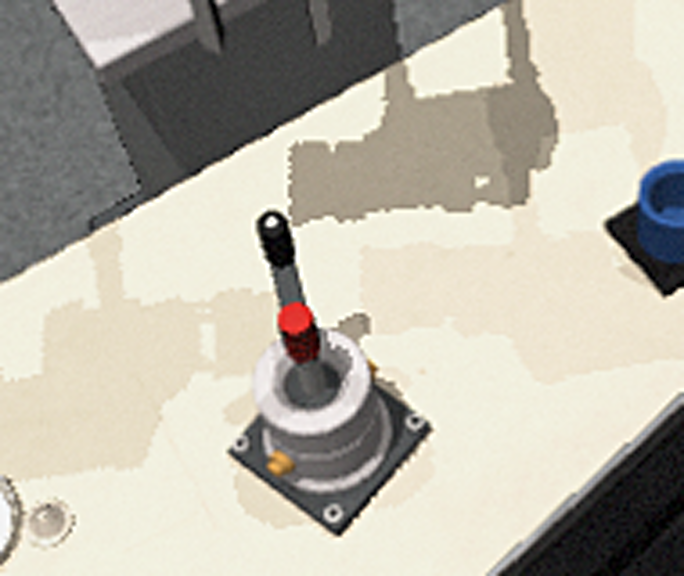

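View pics/o_top.png

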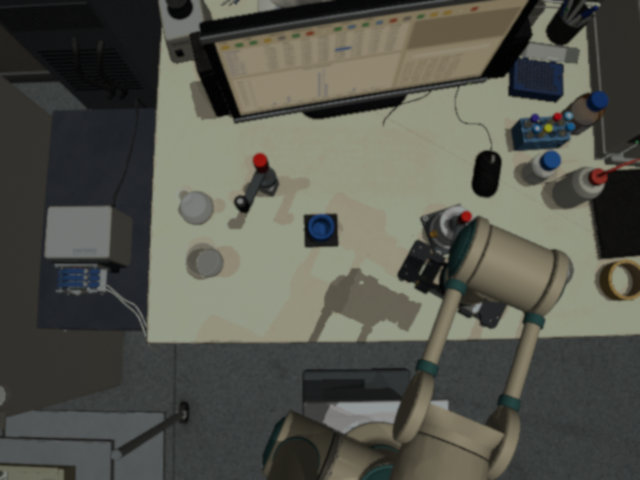

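```bash
python3 - <<'E'
from h import *
s=observe();print(s["joint_velocities"].round(3),s["wrist_force"]); print(manip.hand_in())
E
```

```text
[-0.003  0.014 -0.003  0.001  0.003  0.001] [ 0.27634728 -0.36258883 -0.04358636]
the job is handed in; nothing more can be done
None
```

I took the smaller key out of the blue cup, turned it into line with the nut and lowered it slowly down the bore. It seated on the bore floor on the first try. I let go, took the key by the crank knob, and wound the nut clockwise about 172° at the crank until it met a hard stop. Then I released the knob, backed the gripper away and handed the job in at about 19.4 s of the 56 s allowed. `hand_in()` reports no verdict.

**Nut home:** Resistance at the knob was about 4–5 N while winding and rose to about 21 N at the end, with hardly any further movement. The nut's angle can't be read directly. Reaching the stop is inferred from that force rise and from the implied starting angle of about 0.7 rad, which is within the stated 0 to 1.0.

**Key standing:** In the last side picture the key's head sits within about a pixel of where it was when I first let go of the seated key. Wrist forces are near zero and the robot is clear of it.

**Beaker and flask:** In the last top picture both are where they were at the start.

**Disagreements:** The cameras differed by about 2–5 mm on the pump and key positions, and readings of the key's tilt in the grip ranged from 0 to 2°. I used the wrist-camera values, and the fit went without trouble. While holding the knob I also saw a steady upward force of 3–14 N, which vanished on release.

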